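# Feel along the sprung buttons of a soldering fixture

## Task

Check that the five sprung support buttons of the curved bar move freely: with the gripper closed, go along the row with the fingertips from the end by the small crucible to the end by the broken brick, lightly dipping each button in turn by a few millimetres, never down to its stop. Then let all the buttons come back up, and leave the crucible, brick, pencil and tweezers where they lie.

Things in the scene. Friction and masses are not known exactly. Their poses are not given: they have to be found in the camera images.
- fixture: Curved dark steel bar, fixed, 36 mm wide, 28 mm high, with a row of five sprung buttons on an arc of 150 mm radius. Origin on the worktop under its middle, z up; x runs from button 1 to button 5. Buttons 1 to 5 stand at x, y = (-76, -10), (-40, 5), (0, 10), (40, 5), (76, -10) mm: the row bulges to +y. Three flat screwed feet, 11 mm high, stand beside the bar.
- button_1_top (a point): Top centre of button 1 (one end of the row). Each button is a bare aluminium disc 32 mm across with a cone top: a flat 8 mm across, 50 mm above the worktop at rest, and a flank sloping down 8.5 mm to the rim. Neighbours are 40 mm apart, centre to centre. The point moves with the button.
- button_2_top (a point): Top centre of button 2. Each button is a bare aluminium disc 32 mm across with a cone top: a flat 8 mm across, 50 mm above the worktop at rest, and a flank sloping down 8.5 mm to the rim. Neighbours are 40 mm apart, centre to centre. The point moves with the button.
- button_3_top (a point): Top centre of button 3. Each button is a bare aluminium disc 32 mm across with a cone top: a flat 8 mm across, 50 mm above the worktop at rest, and a flank sloping down 8.5 mm to the rim. Neighbours are 40 mm apart, centre to centre. The point moves with the button.
- button_4_top (a point): Top centre of button 4. Each button is a bare aluminium disc 32 mm across with a cone top: a flat 8 mm across, 50 mm above the worktop at rest, and a flank sloping down 8.5 mm to the rim. Neighbours are 40 mm apart, centre to centre. The point moves with the button.
- button_5_top (a point): Top centre of button 5 (the other end of the row). Each button is a bare aluminium disc 32 mm across with a cone top: a flat 8 mm across, 50 mm above the worktop at rest, and a flank sloping down 8.5 mm to the rim. Neighbours are 40 mm apart, centre to centre. The point moves with the button.
- button_1 (a joint): How far button 1 is pressed straight down, in m: 0 at rest (up), 0.010 at its stop. The spring starts at about 1 N and needs about 2.5 N at 4 mm and 4.5 N at the stop; the button comes back up when let go, and a fingertip sliding over its sloping flank pushes it down too.
- button_2 (a joint): How far button 2 is pressed straight down, in m: 0 at rest (up), 0.010 at its stop. The spring starts at about 1 N and needs about 2.5 N at 4 mm and 4.5 N at the stop; the button comes back up when let go, and a fingertip sliding over its sloping flank pushes it down too.
- button_3 (a joint): How far button 3 is pressed straight down, in m: 0 at rest (up), 0.010 at its stop. The spring starts at about 1 N and needs about 2.5 N at 4 mm and 4.5 N at the stop; the button comes back up when let go, and a fingertip sliding over its sloping flank pushes it down too.
- button_4 (a joint): How far button 4 is pressed straight down, in m: 0 at rest (up), 0.010 at its stop. The spring starts at about 1 N and needs about 2.5 N at 4 mm and 4.5 N at the stop; the button comes back up when let go, and a fingertip sliding over its sloping flank pushes it down too.
- button_5 (a joint): How far button 5 is pressed straight down, in m: 0 at rest (up), 0.010 at its stop. The spring starts at about 1 N and needs about 2.5 N at 4 mm and 4.5 N at the stop; the button comes back up when let go, and a fingertip sliding over its sloping flank pushes it down too.
- crucible: Small grey round crucible (open cup), 51 mm across, 24 mm high, loose, beyond one end of the row, about 75 mm from the centre of the end button; it marks the end to start from. Origin under its centre.
- brick: Broken half brick, angular, 60 x 61 x 30 mm, loose, beyond the other end of the row, about 75 mm from the centre of that end button. Origin under its centre.
- pencil: Pencil, 176 mm long, 7 mm thick, loose, lying along the outer (bulging) side of the bar, about 75 mm from its middle line. Origin under its middle, long axis y.
- tweezers: Dark tweezers, 137 mm long, 17 mm wide, 10 mm high, loose, lying along the inner (hollow) side of the bar, about 80 mm from its middle line. Origin under their middle, long axis y.
Things that resemble listed ones, but are neither listed nor needed, are in the scene too. Leave any blue or turquoise look-alike of the crucible alone.

How it is judged (in metres and radians):
On the way, in this order (a step that is already met when the one before it is completed fails the run):
1. the end button by the crucible is dipped at least 2 mm (its neighbour not) (((horizontal distance between crucible and button_1_top below 0.13 m and value of joint button_1 above 0.002 m and value of joint button_2 below 0.002 m) or (horizontal distance between crucible and button_5_top below 0.13 m and value of joint button_5 above 0.002 m and value of joint button_4 below 0.002 m))), for 0.05 s.
2. the next button (no. 2 counted from the crucible) is dipped at least 2 mm, the one before it having come back up to less than 2 mm (((horizontal distance between crucible and button_1_top below 0.13 m and value of joint button_2 above 0.002 m and value of joint button_1 below 0.002 m) or (horizontal distance between crucible and button_5_top below 0.13 m and value of joint button_4 above 0.002 m and value of joint button_5 below 0.002 m))), for 0.05 s.
3. the next button (no. 3 counted from the crucible) is dipped at least 2 mm, the one before it having come back up to less than 2 mm (((horizontal distance between crucible and button_1_top below 0.13 m and value of joint button_3 above 0.002 m and value of joint button_2 below 0.002 m) or (horizontal distance between crucible and button_5_top below 0.13 m and value of joint button_3 above 0.002 m and value of joint button_4 below 0.002 m))), for 0.05 s.
4. the next button (no. 4 counted from the crucible) is dipped at least 2 mm, the one before it having come back up to less than 2 mm (((horizontal distance between crucible and button_1_top below 0.13 m and value of joint button_4 above 0.002 m and value of joint button_3 below 0.002 m) or (horizontal distance between crucible and button_5_top below 0.13 m and value of joint button_2 above 0.002 m and value of joint button_3 below 0.002 m))), for 0.05 s.
5. the next button (no. 5 counted from the crucible) is dipped at least 2 mm, the one before it having come back up to less than 2 mm (((horizontal distance between crucible and button_1_top below 0.13 m and value of joint button_5 above 0.002 m and value of joint button_4 below 0.002 m) or (horizontal distance between crucible and button_5_top below 0.13 m and value of joint button_1 above 0.002 m and value of joint button_2 below 0.002 m))), for 0.05 s.
At the end, for the whole second after the job is handed in: All five buttons are back up (within 1.5 mm of rest), after each has been dipped at least 2 mm in turn from the crucible's end to the brick's end; crucible, brick, pencil and tweezers lie within 12 mm of where they were (value of joint each of button_1, button_2, button_3, button_4, button_5 below 0.0015 m and distance of each of crucible, brick, pencil, tweezers from where it was at the start of the episode below 0.012 m); the robot touches nothing.
It fails at once if a button is pushed down to its stop (more than 9 mm) (value of joint any of button_1, button_2, button_3, button_4, button_5 above 0.009 m).
It fails at once if the fingers press the fixture with more than 20 N (contact force between the fingers and fixture above 20 N).
It fails at once if the crucible, brick, pencil or tweezers are moved by more than 12 mm, carried or lifted (distance of any of crucible, brick, pencil, tweezers from where it was at the start of the episode above 0.012 m).
It also fails if it takes over 48 s, if anything falls off the work surface, if the arm or the gripper's body presses on something with over 40 N, if the wrist force passes 120 N, or if a joint passes its speed limit or range.

## Robot

A 6-joint arm with a two-finger parallel gripper is mounted at the origin on a cart in front of the work surface, level with it; the furniture and walls round the work are solid. World frame = base frame: x ahead of the robot, y to its left, z up, the work surface at z = 0. Lengths are in mm, angles in degrees, forces in N, time in s.
With the tool pointing down it reaches from about 300 to 850 mm from the base axis. Payload 4.2 kg.
Tool frame: the origin (TCP) lies at the very end of the fingers, on their centre line; the grasp point (between the pads) lies 19 mm behind it; z points along the fingers, y is the line along which they close (so a half turn about z gives the same grasp; the last joint's range is limited). The gripper opens to 91 mm and grips with 3 to 60 N. Pads are 32 mm wide; open, the fingers measure 118 mm over their backs; the gripper's body (76 mm by 178 mm) begins 60 mm behind the grasp point.
Start: joints at [66.692, 18.312, 89.639, -0, 72.044, -1.146], TCP at [216.909, 532.535, 213.976] pointing down, gripper open.
Joint ranges: [-177.97, 177.97], [-48.28, 115.42], [12.27, 149.76], [-77.06, 257.06], [2.81, 150.46], [-146.56, 146.56]. Speed limits (degrees/s): [147.25, 147.25, 180, 180, 180, 180].

## Interface

Orientations are given as [roll, pitch, yaw] about the fixed x, y, z axes, in that order (R = Rz(yaw) Ry(pitch) Rx(roll)).
In Python, from workcell import env, eyes gives the robot as it stands.
- The arm moves only by the tool send_rows, never from a script. Its argument "targets" is text: rows parted by semicolons, each of 7 numbers parted by spaces: the shift along the tool's x, y, z in m, then the turn, a rotation vector about the tool's x, y, z in degrees, then the opening in per cent of the stroke, from 0 (shut) to 100 (fully open). A call has 1 to 12 rows; each row is the pose to reach, as a shift and turn from the pose commanded when the call began, along the tool's axes at that moment; what a row does not reach only later rows make up. A row lasts 1/12 s, in which the tool goes at most 41.7 mm and 7.16 degrees, less where a joint would pass 70% of its speed; a pose out of reach is approached as far as the arm can. A call with a gripper value outside its range is refused whole. The fingers move at their own pace and stop on an object; "grip_force" is the grip in N (left out, the last holds). Time passes only in rows, so rows that repeat a pose let the fingers close. It gives the time, the measured TCP pose, the force, the opening and the grip force at its end, in the units of the state.
- env.state(): the state, without advancing time (a new reading comes with each control period).
- eyes.grab_frame(name): name is "scene" or "top" or "wrist"; returns a dict with "image" (384x512x3 uint8, blue, green, red), "fovy" (degrees; the focal length in pixels is half the picture's height over the tangent of half this angle, whatever the lens; pixels are square), "cx", "cy" (the principal point, pixels), "D" ([k1, k2, p1, p2, k3] as OpenCV has them; the pictures are not rectified), "eye" and "attitude" of the camera in the world. Camera axes: x right, y up, looking along -z (the intrinsics and any distortion apply to the point x, -y, -z); pixel columns grow to the right and rows downward; lengths in mm; the calibration is good to about 2 mm. A picture is of the moment at which its call begins. There is no depth.
- env.job_done(): hands the job in; it is judged then, once.
The state is a dict: "time_s": time; "qpos": joint angles; "qvel": joint speeds; "effort": joint torques, N m; "ee_pos": TCP position; "ee_rot": TCP orientation; "force": force on the tool from outside, world axes, zero at the start; "torque": the same for the moment, N m; "gripper_width": finger opening in mm; "gripper_force": force on a finger pad.
Only numpy, scipy, OpenCV 4.12 (cv2) and the standard library are available. Lean on these libraries where they do the work, as an engineer would, in place of code of your own. Each camera call takes 0.05 s, during which the arm holds its last target. There are 200 camera calls.

## Working session

There is one attempt and no reset: what is moved stays moved. The work goes in short steps, Python scripts to look and compute and a tool call to move; the robot and the scene stay as the last step left them, time stands still between calls to the robot, and variables do not carry over. Pictures are saved under pics/ and viewed, at most 10 in all, crops included, and the job is handed in when it is done.

Besides the shell and the picture viewer there is one more tool, called after "Call:" as name(argument=value, ...), one argument or row to a line, values as JSON. send_rows: Moves the arm, as the interface text tells. Its arguments: {"type":"object","properties":{"targets":{"type":"string"},"grip_force":{"type":"number"}},"required":["targets"]}

```bash
mkdir -p pics
python3 - <<'E'
from workcell import env, eyes
import cv2
print(env.state())
for n in("top","scene"):
    f=eyes.grab_frame(n); cv2.imwrite(f"pics/{n}0.png",f["image"])
    print({k:v for k,v in f.items() if k!="image"})
E
```

```text
{'time_s': 0.0, 'qpos': array([ 6.66893091e+01,  1.83504908e+01,  8.97063883e+01,  2.53894248e-04,
        7.20429199e+01, -1.14543746e+00]), 'qvel': array([ 0.16260101, -0.0013716 ,  0.01796635,  0.03081205,  0.05811677,
        0.05508527]), 'effort': array([ 2.32272010e-03, -4.12469745e+01, -2.31974316e+01,  7.28566409e-02,
        4.56793921e-02, -1.38885666e-04]), 'ee_pos': array([216.73028875, 532.04849442, 213.13192629]), 'ee_rot': array([-1.79900226e+02, -2.23635605e-03,  1.57834666e+02]), 'force': array([ 0.19061695,  0.87433655, -0.42999796]), 'torque': array([ 0.00035497, -0.01988067,  0.04181407]), 'gripper_force': 0.0, 'gripper_width': 91.40125594586367}
{'fovy': 50.38712617025239, 'cx': 256.8381740737106, 'cy': 187.4998425286116, 'D': array([-0.04214157,  0.        ,  0.        ,  0.        ,  0.        ]), 'eye': array([483.71997914,  21.20948161, 908.51313423]), 'attitude': array([  6.00138454,   0.36101207, -91.06933043])}
{'fovy': 48.07666590137272, 'cx': 244.74645745126102, 'cy': 187.4441581971877, 'D': array([-0.0555498,  0.       ,  0.       ,  0.       ,  0.       ]), 'eye': array([ 222.84260378, -264.5995474 ,  941.74154241]), 'attitude': array([ 28.04598261,   0.52214566, -50.93708563])}
```

View pics/top0.png

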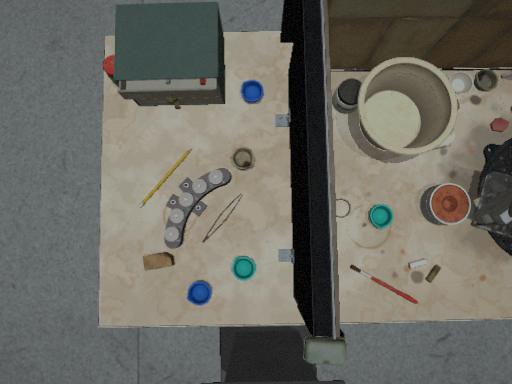

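View pics/scene0.png

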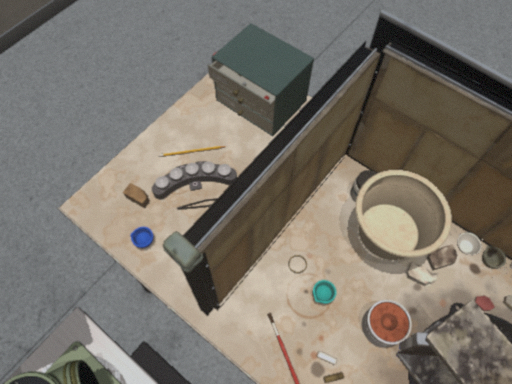

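The top view shows the curved bar with buttons from about (216,177) to (172,234). The grey crucible is at (243,158), the brick at (158,261), the pencil at (166,177) and the tweezers at (222,218). A tall partition stands at columns 290–330. I'll enlarge this area for pixel readings.

```bash
cat > h.py <<'E'
import numpy as np, cv2
from scipy.spatial.transform import Rotation as R
def cam(f):
    fl=192/np.tan(np.radians(f["fovy"]/2)); K=np.array([[fl,0,f["cx"]],[0,fl,f["cy"]],[0,0,1]])
    Rw=R.from_euler("xyz",f["attitude"],degrees=True).as_matrix()@np.diag([1,-1,-1]); return K,Rw
def proj(f,P):
    K,Rw=cam(f); P=np.atleast_2d(np.array(P,float))
    return cv2.projectPoints((P-f["eye"])@Rw,np.zeros(3),np.zeros(3),K,f["D"])[0][:,0]
def ray(f,uv,z):
    K,Rw=cam(f); p=cv2.undistortPoints(np.array(uv,float).reshape(-1,1,2),K,f["D"])[:,0]
    d=np.c_[p,np.ones(len(p))]@Rw.T
    return f["eye"]+d*((z-f["eye"][2])/d[:,2])[:,None]
E
python3 - <<'E'
from workcell import env, eyes
import cv2
from h import *
f=eyes.grab_frame("top"); g=eyes.grab_frame("scene")
cv2.imwrite("pics/topc.png",cv2.resize(f["image"][140:280,130:270],None,fx=4.28,fy=4.28,interpolation=cv2.INTER_CUBIC))
cv2.imwrite("pics/scc.png",cv2.resize(g["image"][135:225,115:255],None,fx=5.5,fy=5.5,interpolation=cv2.INTER_CUBIC))
print(proj(f,[[217,532,214],[0,0,0]]))
print(ray(f,[[216,177],[199,186],[187,198],[177,215],[171.5,234]],50).round(1))
print(ray(f,[[243,158],[158,261]],15).round(), ray(f,[[290,130],[303,300]],200).round())
E
```

```text
[[-39.94841172 393.29717708]
 [273.71503301 457.64562626]]
[[598.1 111.2  50. ]
 [579.6 147.4  50. ]
 [554.6 173.   50. ]
 [519.1 194.2  50. ]
 [479.5 205.8  50. ]]
[[644.  55.  15.]
 [421. 243.  15.]] [[660. -36. 200.]
 [364. -51. 200.]]
```

View pics/topc.png

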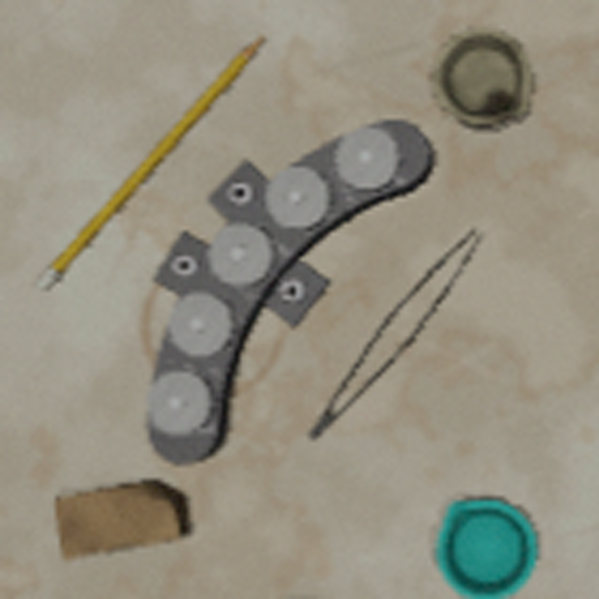

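View pics/scc.png

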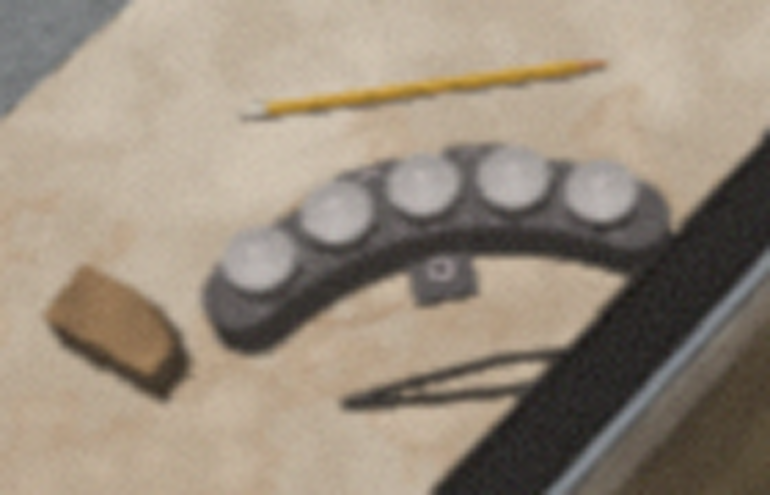

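```bash
cat >> h.py <<'E'
B=np.array([[-76,-10],[-40,5],[0,10],[40,5],[76,-10]],float)
E
python3 - <<'E'
from workcell import env, eyes
from h import *
from scipy.optimize import least_squares
f=eyes.grab_frame("top"); g=eyes.grab_frame("scene")
u=(np.array([(177,403),(199,324),(239.5,253.5),(297,196.5),(367,157)])+.5)/4.28-.5+[130,140]
v=(np.array([(258,258),(337,210),(423,182),(513,175),(601,190)])+.5)/5.5-.5+[115,135]
def pts(p,z=47):
    c,s=np.cos(p[2]),np.sin(p[2]); return np.c_[B@np.array([[c,s],[-s,c]])+p[:2],np.full(5,z)]
for name,S in(("both",[(f,u),(g,v)]),("top",[(f,u)]),("scene",[(g,v)])):
    r=least_squares(lambda p:np.concatenate([(proj(c,pts(p))-w).ravel() for c,w in S]),[550,165,.8])
    print(name,r.x.round(3),np.degrees(r.x[2]),r.fun.round(1)); print(pts(r.x)[:,:2].round(1).tolist())
print(env.state()["ee_pos"],env.state()["force"])
E
```

```text
both [544.839 168.402  -0.667] -38.20758631390858 [-0.   0.5 -0.2  1.   0.1  1.   0.1  0.7 -0.3  0.8  0.6 -1.   0.3 -0.5
  0.6 -0.4  0.9 -0.6  0.7 -1. ]
[[478.9, 207.6], [516.5, 197.1], [551.0, 176.3], [579.4, 147.6], [598.4, 113.5]]
top [546.524 168.295  -0.667] -38.198590058556874 [ 0.  -0.3 -0.1  0.2  0.2  0.2  0.2 -0.  -0.3  0. ]
[[480.6, 207.4], [518.2, 197.0], [552.7, 176.2], [581.1, 147.5], [600.1, 113.4]]
scene [542.421 168.229  -0.668] -38.27080434716073 [-0.  -0.3 -0.4  0.2  0.   0.3  0.3  0.1  0.1 -0.3]
[[476.6, 207.5], [514.1, 196.9], [548.6, 176.1], [576.9, 147.4], [595.9, 113.3]]
[216.85091873 532.35209771 213.65621977] [-0.10591317 -0.7099313   0.48904182]
```

Call:
send_rows(
  targets="-0.010 -0.005 0 0 0 1 0; -0.030 -0.014 0 0 0 4 0; -0.055 -0.026 0 0 0 7 0; -0.080 -0.038 0 0 0 10 0; -0.106 -0.051 0 0 0 14 0; -0.132 -0.063 0 0 0 18 0; -0.158 -0.075 0 0 0 22 0; -0.184 -0.088 0 0 0 25 0; -0.210 -0.100 0 0 0 28 0; -0.234 -0.112 0 0 0 31 0; -0.250 -0.119 0 0 0 33 0; -0.256 -0.122 0 0 0 34 0",
  grip_force=10,
)

```text
time_s: 1.3
ee_pos: [409.6, 320.5, 214.1]
ee_rot: [180.0, 0.1, 123.6]
force: [0.0, -0.4, -0.3]
gripper_width: 13.9
gripper_force: 0.0
```

Run:
```python
from workcell import env
from h import *
s=env.state(); print(s["ee_pos"],s["ee_rot"],s["qpos"].round(1),s["gripper_width"])
M=R.from_euler("xyz",s["ee_rot"],degrees=True).as_matrix()
print(M.T@(np.array([598.4,113.5,180])-s["ee_pos"]), (R.from_matrix(M).inv()*R.from_euler("xyz",[180,0,90],degrees=True)).as_rotvec(degrees=True))
```

```text
[409.60602311 320.50569031 214.07736748] [1.79981238e+02 5.89824249e-02 1.23563397e+02] [36.8 13.4 96.7 -0.1 70.   3.3] 13.92598759664284
[-276.83386846   42.86094403   34.37640556] [ 0.03549773  0.05179084 33.56340336]
```

Call:
send_rows(
  targets="-0.010 0.001 0 0 0 1 0; -0.033 0.005 0.003 0 0 4 0; -0.060 0.009 0.006 0 0 7 0; -0.087 0.013 0.010 0 0 11 0; -0.114 0.018 0.014 0 0 15 0; -0.141 0.022 0.018 0 0 18 0; -0.168 0.026 0.022 0 0 22 0; -0.195 0.030 0.026 0 0 25 0; -0.222 0.034 0.029 0 0 28 0; -0.249 0.038 0.031 0 0 31 0; -0.268 0.042 0.033 0 0 33 0; -0.277 0.043 0.034 0 0 33.6 0",
)

```text
time_s: 2.3
ee_pos: [599.3, 115.4, 179.4]
ee_rot: [180.0, 0.0, 90.1]
force: [0.1, 0.7, -0.1]
gripper_width: 0.7
gripper_force: 0.0
```

Run:
```python
from workcell import env,eyes
from h import *
s=env.state(); print(s["ee_pos"],s["ee_rot"],s["qpos"].round(1),s["gripper_width"],s["force"])
for n in("wrist","scene"):
    f=eyes.grab_frame(n); print(n,proj(f,[[598.4,113.5,50],s["ee_pos"]]))
    im=cv2.resize(f["image"],None,fx=.78*1,fy=.78*1) if 0 else f["image"]
    cv2.imwrite(f"pics/{n}1.png",im)
```

```text
[599.2917678  115.4455033  179.39760159] [1.79987023e+02 1.79910224e-02 9.01106255e+01] [ 9.8 22.8 87.9 -0.  69.3  9.7] 0.7389992895618445 [ 0.12101052  0.72798425 -0.10771982]
wrist [[253.47544722 187.4610952 ]
 [254.03779245 245.27481311]]
scene [[224.49363075 167.45642411]
 [221.03401668 135.89687831]]
```

View pics/wrist1.png

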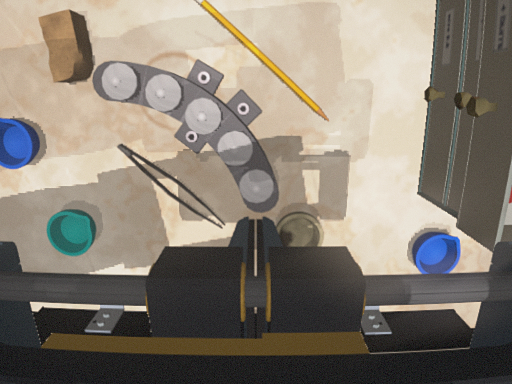

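The wrist view shows buttons at about (119,81), (163,93), (203,116), (235,148) and (257,186). The crucible is beside the last one, and the closed fingertips are at about (256,222).

Run:
```python
from workcell import env,eyes
from h import *
from scipy.optimize import least_squares
f=eyes.grab_frame("wrist")
u=np.array([(119.5,81),(163.5,93),(203,116.5),(235,148.5),(257,186)])
def pts(p,z=47):
    c,s=np.cos(p[2]),np.sin(p[2]); return np.c_[B@np.array([[c,s],[-s,c]])+p[:2],np.full(5,z)]
r=least_squares(lambda p:(proj(f,pts(p))-u).ravel(),[545,168,-.667])
print(r.x,np.degrees(r.x[2]),r.fun.round(1)); print(pts(r.x)[:,:2].round(1).tolist())
s=env.state();print(s["ee_pos"],s["force"])
```

```text
[547.24732319 169.05570958  -0.66432505] -38.06302175071054 [-0.8 -0.4 -1.2 -0.8  0.1 -0.1  1.3  0.8  0.7  0.7]
[[481.2, 208.0], [518.8, 197.7], [553.4, 176.9], [581.8, 148.3], [600.9, 114.3]]
[597.42853431 117.16329472 179.63855285] [ 0.22467044 -0.14093559  0.21550122]
```

Call:
send_rows(
  targets="-0.003 0.002 0.005 0 0 0 0; -0.003 0.002 0.020 0 0 0 0; -0.003 0.002 0.035 0 0 0 0; -0.003 0.002 0.050 0 0 0 0; -0.003 0.002 0.065 0 0 0 0; -0.003 0.002 0.080 0 0 0 0; -0.003 0.002 0.095 0 0 0 0; -0.003 0.002 0.108 0 0 0 0; -0.003 0.002 0.116 0 0 0 0; -0.003 0.002 0.120 0 0 0 0; -0.003 0.002 0.120 0 0 0 0; -0.003 0.002 0.120 0 0 0 0",
)

```text
time_s: 3.45
ee_pos: [600.1, 114.3, 60.5]
ee_rot: [180.0, -0.0, 90.3]
force: [-0.1, -0.2, 0.2]
gripper_width: 0.6
gripper_force: 0.0
```

Run:
```python
from workcell import env,eyes
from h import *
L=[]
for i in range(4):
    f=eyes.grab_frame("wrist"); s=env.state(); L.append(np.r_[s["ee_pos"],s["force"],s["ee_rot"]])
print(np.mean(L,0).round(2),np.std(L,0).round(2))
g=eyes.grab_frame("scene")
a=f["image"][90:290,150:350]; b=g["image"][105:205,160:260]
cv2.imwrite("pics/c2.png",np.hstack([cv2.resize(a,(395,395),interpolation=2),cv2.resize(b,(395,395),interpolation=2)]))
```

```text
[ 6.0048e+02  1.1410e+02  6.0840e+01  4.1000e-01  2.1000e-01  2.2000e-01
  1.7990e+02 -2.0000e-02  9.0250e+01] [0.04 0.09 0.04 0.57 0.17 0.39 0.01 0.   0.01]
```

View pics/c2.png

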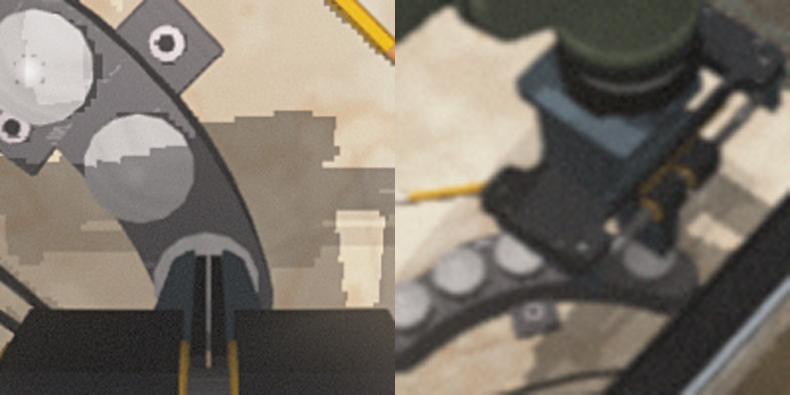

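The fingertip sits over the crucible-end button: its rim ring shows evenly around the tip at about (208,260) in the left crop. Now I'll dip it in steps.

Call:
send_rows(
  targets="0 0 0.003 0 0 0 0; 0 0 0.007 0 0 0 0; 0 0 0.010 0 0 0 0; 0 0 0.012 0 0 0 0; 0 0 0.014 0 0 0 0; 0 0 0.014 0 0 0 0; 0 0 0.014 0 0 0 0; 0 0 0.014 0 0 0 0; 0 0 0.014 0 0 0 0",
)

```text
time_s: 4.45
ee_pos: [599.9, 113.8, 46.1]
ee_rot: [180.0, 0.0, 90.2]
force: [-0.0, -0.3, 1.4]
gripper_width: 0.4
gripper_force: 1.1
```

Run:
```python
from workcell import env,eyes
from h import *
L=[]
for i in range(5):
    f=eyes.grab_frame("wrist"); s=env.state(); L.append(np.r_[s["ee_pos"],s["force"]])
print(np.mean(L,0).round(2))
```

```text
[ 5.9991e+02  1.1381e+02  4.6060e+01 -8.6000e-01 -3.7000e-01  2.1400e+00]
```

Call:
send_rows(
  targets="0 0 0.001 0 0 0 0; 0 0 0.0015 0 0 0 0; 0 0 0.0015 0 0 0 0; 0 0 0.0015 0 0 0 0; 0 0 0.0015 0 0 0 0; 0 0 0.0015 0 0 0 0",
)

```text
time_s: 5.2
ee_pos: [599.9, 113.8, 44.5]
ee_rot: [-180.0, -0.0, 90.2]
force: [-0.6, -0.3, 2.8]
gripper_width: 0.7
gripper_force: 1.4
```

Run:
```python
from workcell import env,eyes
from h import *
L=[]
for i in range(6):
    f=eyes.grab_frame("wrist"); s=env.state(); L.append(np.r_[s["ee_pos"],s["force"]])
print(np.mean(L,0).round(2))
```

```text
[599.93 113.84  44.46  -0.9   -0.88   2.7 ]
```

Call:
send_rows(
  targets="0 0 -0.006 0 0 0 0; 0 0 -0.015 0 0 0 0; 0 0 -0.015 0 0 0 0; 0.010 -0.006 -0.015 0 0 0 0; 0.022 -0.012 -0.015 0 0 0 0; 0.034 -0.019 -0.015 0 0 0 0; 0.034 -0.019 -0.015 0 0 0 0; 0.034 -0.019 -0.010 0 0 0 0; 0.034 -0.019 -0.005 0 0 0 0; 0.034 -0.019 -0.002 0 0 0 0; 0.034 -0.019 0 0 0 0 0; 0.034 -0.019 0 0 0 0 0",
)

```text
time_s: 6.5
ee_pos: [580.8, 147.8, 44.0]
ee_rot: [-180.0, -0.0, 90.2]
force: [-0.9, 1.7, 2.5]
gripper_width: 0.5
gripper_force: 1.5
```

```bash
cat > m.py <<'E'
from workcell import env,eyes
from h import *
L=[]
for i in range(6):
    f=eyes.grab_frame("wrist"); s=env.state(); L.append(np.r_[s["ee_pos"],s["force"]])
print(np.mean(L,0).round(2),s["time_s"])
E
python3 m.py
```

```text
[580.87 147.74  44.57  -0.85   1.9    2.85] 6.8
```

Call:
send_rows(
  targets="0 0 -0.006 0 0 0 0; 0 0 -0.015 0 0 0 0; 0 0 -0.015 0 0 0 0; 0.009 -0.009 -0.015 0 0 0 0; 0.019 -0.019 -0.015 0 0 0 0; 0.0285 -0.0285 -0.015 0 0 0 0; 0.0285 -0.0285 -0.015 0 0 0 0; 0.0285 -0.0285 -0.010 0 0 0 0; 0.0285 -0.0285 -0.005 0 0 0 0; 0.0285 -0.0285 -0.002 0 0 0 0; 0.0285 -0.0285 0 0 0 0 0; 0.0285 -0.0285 0 0 0 0 0",
)

```text
time_s: 7.8
ee_pos: [552.3, 176.2, 44.0]
ee_rot: [-180.0, -0.0, 90.2]
force: [-0.5, 2.3, 2.9]
gripper_width: 0.4
gripper_force: 1.5
```

```bash
python3 m.py
```

```text
[552.34 176.16  44.56  -1.35   1.95   2.17] 8.1
```

Call:
send_rows(
  targets="0 0 -0.006 0 0 0 0; 0 0 -0.015 0 0 0 0; 0 0 -0.015 0 0 0 0; 0.007 -0.011 -0.015 0 0 0 0; 0.014 -0.023 -0.015 0 0 0 0; 0.021 -0.0345 -0.015 0 0 0 0; 0.021 -0.0345 -0.015 0 0 0 0; 0.021 -0.0345 -0.010 0 0 0 0; 0.021 -0.0345 -0.005 0 0 0 0; 0.021 -0.0345 -0.002 0 0 0 0; 0.021 -0.0345 0 0 0 0 0; 0.021 -0.0345 0 0 0 0 0",
)

```text
time_s: 9.1
ee_pos: [517.7, 197.2, 44.0]
ee_rot: [-180.0, -0.0, 90.2]
force: [-1.0, 2.4, 3.3]
gripper_width: 0.1
gripper_force: 1.5
```

```bash
python3 m.py
```

```text
[517.82 197.09  44.55  -1.25   1.54   2.98] 9.4
```

Next is the last button (2→1), a shift of (-37.8, 10.2) mm.

Call:
send_rows(
  targets="0 0 -0.006 0 0 0 0; 0 0 -0.015 0 0 0 0; 0 0 -0.015 0 0 0 0; 0.003 -0.013 -0.015 0 0 0 0; 0.007 -0.026 -0.015 0 0 0 0; 0.010 -0.038 -0.015 0 0 0 0; 0.010 -0.038 -0.015 0 0 0 0; 0.010 -0.038 -0.010 0 0 0 0; 0.010 -0.038 -0.005 0 0 0 0; 0.010 -0.038 -0.002 0 0 0 0; 0.010 -0.038 0 0 0 0 0; 0.010 -0.038 0 0 0 0 0",
)

```text
time_s: 10.4
ee_pos: [480.1, 207.1, 44.1]
ee_rot: [180.0, -0.0, 90.2]
force: [-0.2, 0.8, 3.6]
gripper_width: 0.4
gripper_force: 1.4
```

```bash
python3 m.py
```

```text
[4.8010e+02 2.0707e+02 4.4620e+01 2.9000e-01 1.3100e+00 2.8600e+00] 10.7
```

All five dips read about the same force. Retreating straight up.

Call:
send_rows(
  targets="0 0 -0.006 0 0 0 0; 0 0 -0.018 0 0 0 0; 0 0 -0.035 0 0 0 0; 0 0 -0.055 0 0 0 0; 0 0 -0.075 0 0 0 0; 0 0 -0.095 0 0 0 0; 0 0 -0.115 0 0 0 0; 0 0 -0.130 0 0 0 0; 0 0 -0.138 0 0 0 0; 0 0 -0.140 0 0 0 0; 0 0 -0.140 0 0 0 0; 0 0 -0.140 0 0 0 0",
)

```text
time_s: 11.7
ee_pos: [478.8, 206.4, 183.4]
ee_rot: [-179.9, 0.1, 90.2]
force: [-0.1, 0.1, -0.3]
gripper_width: 0.1
gripper_force: 0.0
```

```bash
python3 m.py
python3 - <<'E'
from workcell import env,eyes
import cv2
cv2.imwrite("pics/w3.png",eyes.grab_frame("wrist")["image"])
E
```

```text
[ 4.7904e+02  2.0661e+02  1.8346e+02  8.0000e-02  2.0000e-02 -1.3000e-01] 12.0
```

View pics/w3.png

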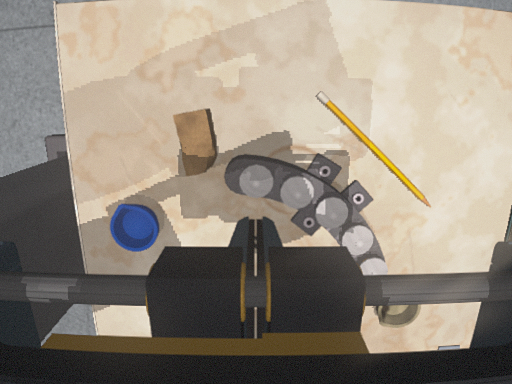

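The gripper is clear. The buttons look up along (257,180) to (375,267), and the brick (195,140) and pencil look undisturbed.

```bash
python3 -c "
from workcell import env
print(env.job_done())"
```

```text
the job is handed in; nothing more can be done
None
```

I dipped all five buttons in turn from the crucible end to the brick end, about 4–5 mm each judging by the force readings. The arm then lifted clear and I handed the job in at about 12 s; no verdict came back. In the last picture the buttons looked up and the brick and pencil undisturbed, but the gripper partly hid the crucible and the tweezers were out of view, so I did not check those two.

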